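Load the sole press and trip it through the lever guard

ROBOT

A 6-joint arm with a two-finger parallel gripper is mounted at the origin on the work surface. World frame = base frame: x ahead of the robot, y to its left, z up, the work surface at z = 0. Lengths are in mm, angles in rad, forces in N, time in s.
With the tool pointing down it reaches from about 275 to 1000 mm from the base axis. Payload 8.4 kg.
Tool frame: the origin (TCP) lies at the very end of the fingers, on their centre line; the grasp point (between the pads) lies 19 mm behind it (r.tcp_to_grasp is the distance from the TCP to the grasp point, in mm); z points along the fingers, y is the line along which they close (so a half turn about z gives the same grasp; the last joint's range is limited). The gripper opens to 85 mm and grips with 20 to 120 N. Pads are 22 mm wide; open, the fingers measure 114 mm over their backs; the gripper's body (76 mm by 85 mm) begins 54 mm behind the grasp point. The pads swing forward as they close: fully open they stand 13 mm farther back than shut.
Start: joints at [1.121, 0.353, 1.633, -0, 1.155, -0.002], TCP at [270.614, 563.379, 231.281] pointing down, gripper open.
Joint ranges: [-2.63, 2.63], [-0.92, 2.1], [0.06, 2.66], [-1.3, 4.44], [0, 2.69], [-3.02, 3.02]. Speed limits (rad/s): [2.22, 2.22, 2.79, 3.14, 3.14, 3.14].

INTERFACE

Orientations are given as [roll, pitch, yaw] about the fixed x, y, z axes, in that order (R = Rz(yaw) Ry(pitch) Rx(roll)).
In Python, from rig import r gives the robot as it stands. The module is installed in compiled form; this text tells all that it offers.
- The arm moves only by the tool play_rows, never from a script. Its argument "rows" is a list of rows, each an object with "dp": the shift along the tool's x, y, z in units of 40 mm (1.0 is 40 mm), a list of three; "turn": the turn, a rotation vector about the tool's x, y, z in units of 6 degrees (1.0 is 6 degrees), a list of three; "fingers": the closure, from 0 (fully open) to 1 (shut). In form: [{"dp": [tx, ty, tz], "turn": [wx, wy, wz], "fingers": fingers}, ...]. A call has 1 to 5 rows; each row shifts and turns the commanded pose from where the row before left it, along the tool's axes as they then stand; what a row does not reach is not made up. A row lasts 1/12 s, in which the tool goes at most 41.7 mm and 7.16 degrees, less where a joint would pass 70% of its speed; a pose out of reach is approached as far as the arm can. A call is refused whole if a number of a shift passes 1 or a number of a turn 1, either way. A call with a gripper value outside its range is refused whole. The fingers move at their own pace and stop on an object; "force" is the grip in N (left out, the last holds). Time passes only in rows, so rows that do not move let the fingers close. It gives the time, the measured TCP pose, the force, the opening and the grip force at its end, in the units of the state.
- r.sense(): the state, without advancing time (a new reading comes with each control period).
- r.grab_frame(name): name is "scene" or "top"; returns a dict with "pixels" (384x512x3 uint8, red, green, blue), "fx", "fy", "cx", "cy" (pixels), "pose" (4x4, takes a point from camera to world coordinates). Camera axes: x right, y down, z forward; pixel columns grow to the right and rows downward; lengths in mm; the calibration is good to about 2 mm. A picture is of the moment at which its call begins. There is no depth.
- r.sign_off(): hands the job in; it is judged then, once.
The state is a dict: "clock": time; "qpos": joint angles; "qvel": joint speeds; "joint_efforts": joint torques, N m; "eef_pos": TCP position; "tcp_rot": TCP orientation; "contact_force": force on the tool from outside, world axes, zero at the start; "wrist_torque": the same for the moment, N m; "opening": opening from 0.0 (shut) to 1.0 (fully open); "grasp_force": force on a finger pad.
Only numpy, scipy, OpenCV 4.12 (cv2) and the standard library are available. Lean on these libraries where they do the work, as an engineer would, in place of code of your own. Each camera call takes 0.05 s, during which the arm holds its last target. There are 200 camera calls.

TASK

Press the sole: push the die pallet by its front tab fully home against the stop under the raised press head, then reach down through the window of the guard cage and press the lever inside fully down, so that the head closes on the sole. Just push and press with the fingertips: do not touch the guard, do not lift or tip the pallet, and leave everything else on the bench where it is.

Things in the scene. Friction and masses are not known exactly. Their poses are not given: they have to be found in the camera images.
- press: bench sole press with air cylinder on a crosshead on two columns; fixed. Origin under the middle of its base (260 x 200 mm, bed 40 mm above the bench). x points from its front to its back, z up. Crosshead, 90 x 200 mm, spans x = 0 to 90 mm, z 166 to 238 mm; raised press head spans x = -28 to 118 mm, y +-44 mm, z 102 to 122 mm
- pallet: loose steel die pallet, 0.55 to 1.05 kg, 215 x 100 mm, carrying an aluminium die with a tan sole, lying on the press bed; origin under the die's middle, axes as the press's. It slides along the press's x between two guide rails (friction 2 to 12 N) and starts 50 to 90 mm short of home. Fully home, its rear edge meets a rigid stop and its origin is at x = 45 mm in the press's frame
- push_tab (a point): centre of the front (-x) face of the pallet's push tab, a steel plate 60 mm wide, 42 high, 6 thick, upright at the pallet's front end. The point is 25 mm above the bed, 17 mm below the tab's top edge. Pallet fully home: this point is at x = -95 mm in the press's frame
- head (a joint): travel of the press head, m: 0 raised, 0.030 closed on the sole. Driven by the lever only, in proportion to its angle
- guard: grey fixed guard cage over the hand-lever valve, a bolted-down unit to the left or the right of the press: 160 x 120 mm, its flat top 105 mm above the bench and 4 mm thick, barred on all four sides; origin at bench height, 5 mm behind the cage's middle; x from front to back, z up
- window (a point): centre of the rectangular window in the guard's top plate, at its upper face: 80 mm along the guard's x by 72 mm along its y. The lever's pad lies right below
- lever_pad (a point): centre of the upper face of the black ribbed pad (34 x 38 mm) on the end of the lever; 17 mm below the window's upper face at rest. Moves with the lever
- air_unit: air regulator on a steel bracket, bolted to the bench on the other side of the press; 90 x 120 mm, 145 high; origin under its middle
- lever (a joint): lever angle, rad: 0 up (rest), 0.35 fully down on its rigid stop. The pad goes down 28 mm and less than 10 mm sideways along the guard's x meanwhile, and tilts with the lever. It takes about 5 N at the pad and stays where it is left
- sole_stack: bystander: stack of five flat cream soles, 150 x 56 x 24 mm; origin under its middle; loose on the bench
- tack_tin: bystander: round steel tin, 66 mm across, 30 high; origin under its middle; loose on the bench
- thread_cone: bystander: cream cone of thread, 64 mm across, 100 high; origin under its middle; loose on the bench
- glue_jar: bystander: amber jar with white cap, 70 mm across, 85 high; origin under its middle; loose on the bench
- hammer: bystander: cobbler's hammer lying flat, 240 mm long; origin under it; loose on the bench
- last: bystander: plum-coloured shoe last, 215 x 74 mm, 95 high; origin under its middle; loose on the bench
- shoe: bystander: pink satin pointe shoe, 226 x 76 mm, 76 high; origin under its middle; loose on the bench
Not all that is in view belongs to the job. Leave any yellow look-alike of the pallet alone.

How it is judged:
By the outcome, as a careful person would: the job done as asked, in the order asked, and still so for the second after the job is handed in, with the robot touching nothing.
It also fails if it takes over 48 s, if anything falls off the work surface, if the arm or the gripper's body presses on something with over 40 N, if the wrist force passes 120 N, or if a joint passes its speed limit or range.

## Working session

There is one attempt and no reset: what is moved stays moved. The work goes in short steps, Python scripts to look and compute and a tool call to move; the robot and the scene stay as the last step left them, time stands still between calls to the robot, and variables do not carry over. Pictures are saved under pics/ and viewed, at most 10 in all, crops included, and the job is handed in when it is done.

Besides the shell and the picture viewer there is one more tool, called after "Emit:" in YAML: its name, and indented under it one key for each argument. play_rows: Moves the arm, as the interface text tells. Its arguments: {"type":"object","properties":{"rows":{"type":"array"},"force":{"type":"number"}},"required":["rows"]}

```bash
mkdir -p pics; cat > h.py <<'E'
from rig import r
import numpy as np, cv2
def snap(n,f):
    d=r.grab_frame(n); cv2.imwrite(f'pics/{f}.png',d['pixels'][:,:,::-1]); np.savez(f'pics/{f}.npz',**d); return d
def ray(d,u,v):
    p=np.array(d['pose']); c=p[:3,:3]@np.array([(u-d['cx'])/d['fx'],(v-d['cy'])/d['fy'],1]); return p[:3,3],c
def onz(d,u,v,z):
    o,c=ray(d,u,v); return o+c*(z-o[2])/c[2]
def proj(d,P):
    p=np.array(d['pose']); q=p[:3,:3].T@(np.array(P)-p[:3,3]); return [float(d['fx']*q[0]/q[2]+d['cx']),float(d['fy']*q[1]/q[2]+d['cy'])]
E
python3 - <<'E'
from h import *
for n in('scene','top'):
    d=snap(n,n+'0'); print(n,d['fx'],d['cx'],d['cy'],np.round(d['pose'],3).tolist())
    cv2.imwrite(f'pics/{n}0b.png',cv2.resize(d['pixels'][:,:,::-1],(800,600),interpolation=cv2.INTER_CUBIC))
print(r.sense())
E
```

```text
scene 443.3433360999335 256.93241211766167 186.3796027240266 [[-0.858, 0.289, -0.424, 1120.003], [0.513, 0.455, -0.728, 1033.352], [-0.017, -0.842, -0.539, 851.179], [0.0, 0.0, 0.0, 1.0]]
top 445.73711121490317 255.5888465824105 181.96934671276853 [[-0.014, -0.998, 0.066, 431.27], [-1.0, 0.014, 0.008, -18.737], [-0.009, -0.066, -0.998, 1377.601], [0.0, 0.0, 0.0, 1.0]]
{'clock': 0.1, 'qpos': array([ 1.12060817e+00,  3.53573831e-01,  1.63406291e+00, -3.33664649e-06,
        1.15516755e+00, -2.37260036e-03]), 'qvel': array([-0.00123005, -0.00105592, -0.00121622, -0.00096797, -0.0002395 ,
        0.00075517]), 'joint_efforts': array([ 1.43073510e-03, -6.06340528e+01, -3.42831230e+01,  2.46434283e-04,
        3.65498170e-03,  5.77614014e-05]), 'eef_pos': array([270.42711906, 563.00265587, 230.63855387]), 'tcp_rot': array([-3.14038101e+00,  1.76191949e-07,  2.69377845e+00]), 'contact_force': array([0.04427887, 0.95775834, 0.18694609]), 'wrist_torque': array([-0.00011748, -0.01858798,  0.01378754]), 'grasp_force': 0.0, 'opening': 0.9971986521869147}
```

View pics/scene0b.png

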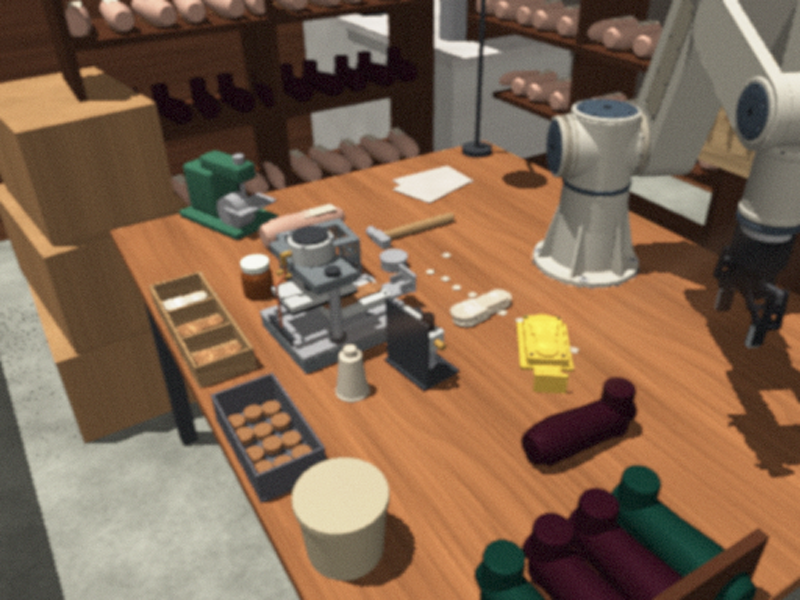

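View pics/top0b.png

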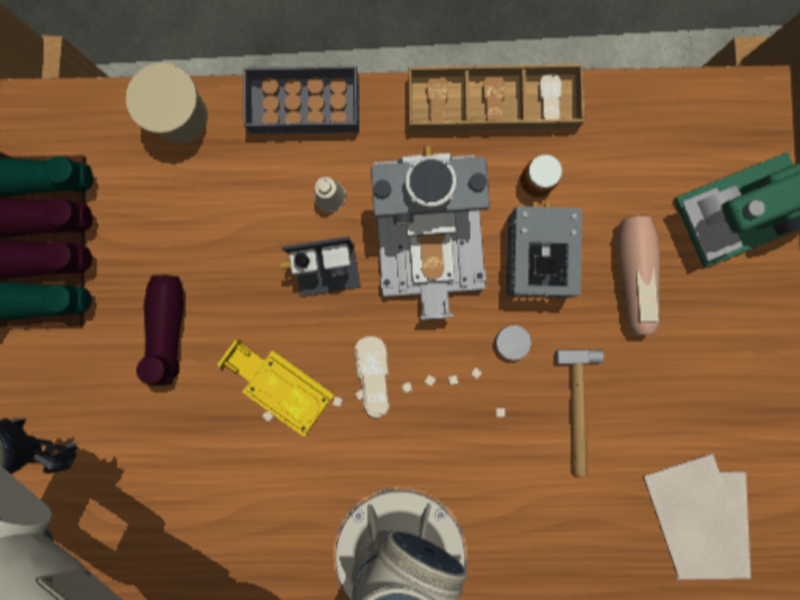

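The scene view shows the press at (335,300) and the yellow look-alike at (545,350). In the top view the press is at (430,230), the push tab at (435,300), the guard at (545,252) with its window at (548,264), and the tin at (513,343).

```bash
python3 - <<'E'
from h import *
d=np.load('pics/top0.npz'); im=d['pixels'][:,:,::-1]
cv2.imwrite('pics/c1.png',cv2.resize(im[95:215,230:390],(800,600),interpolation=cv2.INTER_CUBIC))
E
```

```text
(no output)
```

View pics/c1.png

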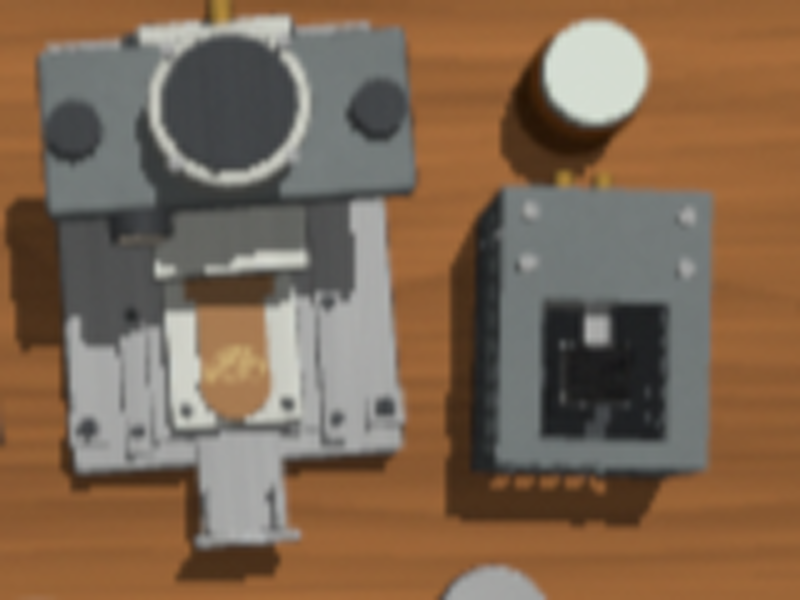

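```bash
python3 - <<'E'
from h import *
d=np.load('pics/top0.npz')
def g(name,pts,z):
    P=np.array([onz(d,230+(u+.5)/5-.5,95+(v+.5)/5-.5,z) for u,v in pts])[:,:2]
    n=np.roll(P,-1,0)-P
    print(name,z,P.round(1).tolist(),'c',P.mean(0).round(1),'len',np.hypot(*n.T).round(1),'ang',np.degrees(np.arctan2(n[:,1],n[:,0])).round(1))
g('tab',[(195,543),(298,536)],82)
g('guard',[(503,187),(712,195),(706,470),(494,468)],105)
g('win',[(544,303),(667,303),(665,438),(543,436)],105)
g('bed',[(75,472),(402,452)],40)
g('xhead',[(38,55),(404,28),(413,190),(50,215)],238)
g('tin',[(443,600),(550,600)],30)
E
```

```text
tab 82 [[454.9, -45.7], [458.1, -105.5]] c [456.5 -75.6] len [59.9 59.9] ang [-86.9  93.1]
guard 105 [[656.8, -225.7], [650.3, -345.6], [492.0, -337.3], [494.9, -216.5]] c [ 573.5 -281.3] len [120.1 158.5 120.8 162.1] ang [-93.1 177.   88.6  -3.2]
win 105 [[589.2, -247.5], [588.2, -317.9], [510.6, -314.5], [512.8, -244.9]] c [ 550.2 -281.2] len [70.4 77.6 69.6 76.5] ang [-90.9 177.5  88.2  -1.9]
bed 40 [[499.3, 24.9], [508.5, -171.7]] c [503.9 -73.4] len [196.8 196.8] ang [-87.3  92.7]
xhead 238 [[706.0, 35.0], [717.1, -154.9], [632.3, -157.7], [622.2, 29.7]] c [669.4 -62. ] len [190.2  84.9 187.7  84. ] ang [ -86.6 -178.1   93.1    3.6]
tin 30 [[419.5, -195.6], [418.6, -259.9]] c [ 419.  -227.7] len [64.4 64.4] ang [-90.8  89.2]
```

Emit:
play_rows:
  rows:
    - {"dp": [0,0,0],"turn": [0,0,-0.96],"fingers": 1}
    - {"dp": [0,0,0],"turn": [0,0,-0.96],"fingers": 1}
    - {"dp": [0,0,0],"turn": [0,0,-0.96],"fingers": 1}
    - {"dp": [0,0,0],"turn": [0,0,-0.96],"fingers": 1}
    - {"dp": [0,0,0],"turn": [0,0,-0.96],"fingers": 1}

```text
clock: 0.52
eef_pos: [270.5, 563.1, 230.8]
tcp_rot: [-3.141, -0.0, -3.082]
contact_force: [-0.0, -0.2, 0.6]
opening: 0.297
grasp_force: 0.0
```

```bash
cat >> h.py <<'E'
from scipy.spatial.transform import Rotation as Ro
def to(*P):
    s=r.sense(); R=Ro.from_euler('xyz',s['tcp_rot']); d=R.inv().apply(np.array(P)-s['eef_pos'])
    print('clock',round(s['clock'],2),'pos',s['eef_pos'].round(1),'rot',np.degrees(s['tcp_rot']).round(2),'F',s['contact_force'].round(1),'units',(d/40).round(2))
E
python3 -c "
from h import *
to(415,-78,200)"
```

```text
clock 0.52 pos [270.5 563.1 230.8] rot [-1.7996e+02 -2.0000e-02 -1.7657e+02] F [-0.  -0.2  0.6] units [ -2.65 -16.21   0.78]
```

Emit:
play_rows:
  rows:
    - {"dp": [-0.15,-0.9,0.04],"turn": [0,0,0],"fingers": 1}
    - {"dp": [-0.15,-0.9,0.04],"turn": [0,0,0],"fingers": 1}
    - {"dp": [-0.15,-0.9,0.04],"turn": [0,0,0],"fingers": 1}
    - {"dp": [-0.15,-0.9,0.04],"turn": [0,0,0],"fingers": 1}
    - {"dp": [-0.15,-0.9,0.04],"turn": [0,0,0],"fingers": 1}

```text
clock: 0.93
eef_pos: [310.3, 383.5, 222.8]
tcp_rot: [-3.141, -0.0, -3.086]
contact_force: [0.3, 0.1, -0.2]
opening: 0.001
grasp_force: 0.0
```

Emit:
play_rows:
  rows:
    - {"dp": [-0.15,-0.9,0.04],"turn": [0,0,0],"fingers": 1}
    - {"dp": [-0.15,-0.9,0.04],"turn": [0,0,0],"fingers": 1}
    - {"dp": [-0.15,-0.9,0.04],"turn": [0,0,0],"fingers": 1}
    - {"dp": [-0.15,-0.9,0.04],"turn": [0,0,0],"fingers": 1}
    - {"dp": [-0.15,-0.9,0.04],"turn": [0,0,0],"fingers": 1}

```text
clock: 1.35
eef_pos: [350.0, 205.5, 215.1]
tcp_rot: [-3.142, -0.0, -3.086]
contact_force: [-0.2, -1.1, -0.0]
opening: 0.001
grasp_force: 0.0
```

Emit:
play_rows:
  rows:
    - {"dp": [-0.15,-0.9,0.04],"turn": [0,0,0],"fingers": 1}
    - {"dp": [-0.15,-0.9,0.04],"turn": [0,0,0],"fingers": 1}
    - {"dp": [-0.15,-0.9,0.04],"turn": [0,0,0],"fingers": 1}
    - {"dp": [-0.15,-0.9,0.04],"turn": [0,0,0],"fingers": 1}
    - {"dp": [-0.15,-0.9,0.04],"turn": [0,0,0],"fingers": 1}

```text
clock: 1.77
eef_pos: [389.9, 27.4, 207.3]
tcp_rot: [3.142, 0.0, -3.087]
contact_force: [-0.2, 0.6, -0.4]
opening: -0.002
grasp_force: 0.0
```

```bash
python3 -c "
from h import *
to(415,-78,160)"
```

```text
clock 1.77 pos [389.9  27.4 207.3] rot [ 1.8000e+02  2.0000e-02 -1.7685e+02] F [-0.2  0.6 -0.4] units [-0.48 -2.66  1.18]
```

Emit:
play_rows:
  rows:
    - {"dp": [-0.12,-0.67,0.3],"turn": [0,0,0],"fingers": 1}
    - {"dp": [-0.12,-0.67,0.3],"turn": [0,0,0],"fingers": 1}
    - {"dp": [-0.12,-0.66,0.3],"turn": [0,0,0],"fingers": 1}
    - {"dp": [-0.12,-0.66,0.3],"turn": [0,0,0],"fingers": 1}
    - {"dp": [0,0,0],"turn": [0,0,0],"fingers": 1}

```text
clock: 2.18
eef_pos: [415.0, -79.2, 157.5]
tcp_rot: [-3.141, -0.002, -3.089]
contact_force: [-0.1, -0.6, 0.3]
opening: -0.001
grasp_force: 0.0
```

```bash
python3 - <<'E'
from h import *
to(415,-78,55)
d=snap('scene','s1'); e=snap('top','t1')
u,v=map(int,proj(d,(440,-78,90)));print(u,v)
a=cv2.resize(d['pixels'][v-80:v+70,u-60:u+60][:,:,::-1],(400,500),interpolation=3)
u,v=map(int,proj(e,(440,-78,90)));print(u,v)
b=cv2.resize(e['pixels'][v-75:v+50,u-50:u+50][:,:,::-1],(400,500),interpolation=3)
cv2.imwrite('pics/c2.png',np.hstack([a,b]))
E
```

```text
clock 2.18 pos [415.  -79.2 157.5] rot [-1.7997e+02 -1.0000e-01 -1.7698e+02] F [-0.1 -0.6  0.3] units [-0.01  0.03  2.56]
264 168
279 208
```

View pics/c2.png

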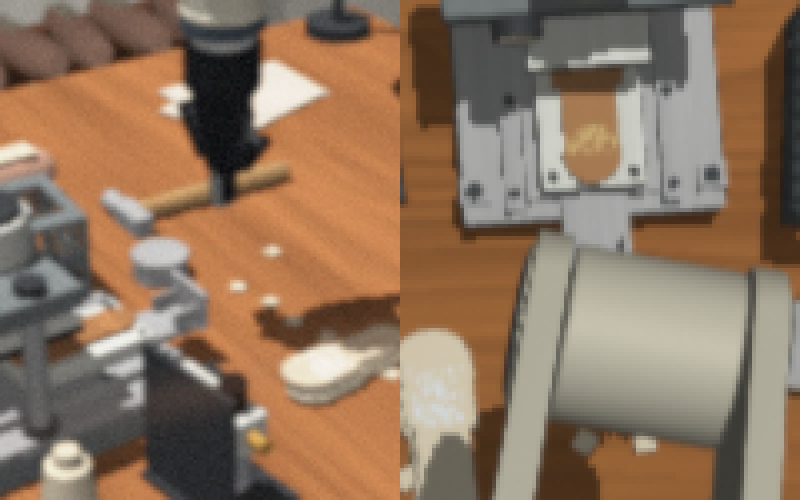

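Scene crop: closed fingertips at (222,200) hang clear in front of the tab at (190,300). The top crop shows only the wrist over the tab. The finger linkage widens about 40 mm above the tips, so I'll check that before going through the window.

Emit:
play_rows:
  rows:
    - {"dp": [0,0,0.64],"turn": [0,0,0],"fingers": 1}
    - {"dp": [0,0,0.64],"turn": [0,0,0],"fingers": 1}
    - {"dp": [0,0,0.64],"turn": [0,0,0],"fingers": 1}
    - {"dp": [0,0,0.64],"turn": [0,0,0],"fingers": 1}
    - {"dp": [0,0,0],"turn": [0,0,0],"fingers": 1}

```text
clock: 2.7
eef_pos: [412.4, -74.6, 54.1]
tcp_rot: [3.14, -0.006, -3.086]
contact_force: [-1.1, 0.9, -0.2]
opening: -0.002
grasp_force: 0.0
```

Emit:
play_rows:
  rows:
    - {"dp": [-0.2,0,0],"turn": [0,0,0],"fingers": 1}
    - {"dp": [-0.2,0,0],"turn": [0,0,0],"fingers": 1}
    - {"dp": [-0.2,0,0],"turn": [0,0,0],"fingers": 1}
    - {"dp": [-0.1,0,0],"turn": [0,0,0],"fingers": 1}
    - {"dp": [-0.1,0,0],"turn": [0,0,0],"fingers": 1}

```text
clock: 3.12
eef_pos: [447.4, -74.2, 57.8]
tcp_rot: [-3.142, -0.0, -3.086]
contact_force: [-5.5, 0.6, 3.3]
opening: 0.003
grasp_force: 2.6
```

Emit:
play_rows:
  rows:
    - {"dp": [-0.15,0,0],"turn": [0,0,0],"fingers": 1}
    - {"dp": [-0.15,0,0],"turn": [0,0,0],"fingers": 1}
    - {"dp": [-0.15,0,0],"turn": [0,0,0],"fingers": 1}
    - {"dp": [-0.15,0,0],"turn": [0,0,0],"fingers": 1}
    - {"dp": [-0.15,0,0],"turn": [0,0,0],"fingers": 1}

```text
clock: 3.53
eef_pos: [476.5, -72.5, 57.3]
tcp_rot: [3.141, -0.002, -3.087]
contact_force: [-5.5, -0.7, 3.6]
opening: -0.002
grasp_force: 2.6
```

Emit:
play_rows:
  rows:
    - {"dp": [-0.15,0,0],"turn": [0,0,0],"fingers": 1}
    - {"dp": [-0.15,0,0],"turn": [0,0,0],"fingers": 1}
    - {"dp": [-0.15,0,0],"turn": [0,0,0],"fingers": 1}
    - {"dp": [-0.1,0,0],"turn": [0,0,0],"fingers": 1}
    - {"dp": [-0.1,0,0],"turn": [0,0,0],"fingers": 1}

```text
clock: 3.95
eef_pos: [502.7, -71.2, 57.2]
tcp_rot: [3.141, -0.001, -3.087]
contact_force: [-5.7, 0.7, 4.1]
opening: -0.0
grasp_force: 2.6
```

```bash
python3 -c "
from h import *
to(528,-72,57)"
```

```text
clock 3.95 pos [502.7 -71.2  57.2] rot [ 1.7999e+02 -6.0000e-02 -1.7686e+02] F [-5.7  0.7  4.1] units [-0.63 -0.06  0.  ]
```

Emit:
play_rows:
  rows:
    - {"dp": [-0.1,0,0],"turn": [0,0,0],"fingers": 1}
    - {"dp": [-0.1,0,0],"turn": [0,0,0],"fingers": 1}
    - {"dp": [-0.1,0,0],"turn": [0,0,0],"fingers": 1}
    - {"dp": [-0.05,0,0],"turn": [0,0,0],"fingers": 1}
    - {"dp": [-0.05,0,0],"turn": [0,0,0],"fingers": 1}

```text
clock: 4.37
eef_pos: [518.7, -70.3, 57.0]
tcp_rot: [3.142, -0.001, -3.087]
contact_force: [-5.1, -0.4, 4.0]
opening: -0.002
grasp_force: 2.6
```

Emit:
play_rows:
  rows:
    - {"dp": [-0.05,0,0],"turn": [0,0,0],"fingers": 1}
    - {"dp": [-0.05,0,0],"turn": [0,0,0],"fingers": 1}
    - {"dp": [-0.03,0,0],"turn": [0,0,0],"fingers": 1}
    - {"dp": [-0.03,0,0],"turn": [0,0,0],"fingers": 1}
    - {"dp": [0,0,0],"turn": [0,0,0],"fingers": 1}

```text
clock: 4.78
eef_pos: [525.4, -70.0, 57.0]
tcp_rot: [3.142, 0.0, -3.087]
contact_force: [-4.1, 0.5, 2.7]
opening: -0.001
grasp_force: 1.8
```

Emit:
play_rows:
  rows:
    - {"dp": [-0.03,0,0],"turn": [0,0,0],"fingers": 1}
    - {"dp": [-0.03,0,0],"turn": [0,0,0],"fingers": 1}
    - {"dp": [-0.03,0,0],"turn": [0,0,0],"fingers": 1}
    - {"dp": [0,0,0],"turn": [0,0,0],"fingers": 1}

```text
clock: 5.12
eef_pos: [529.0, -69.8, 56.9]
tcp_rot: [-3.142, -0.0, -3.087]
contact_force: [-3.6, -0.5, 1.3]
opening: -0.001
grasp_force: 2.2
```

Emit:
play_rows:
  rows:
    - {"dp": [-0.03,0,0],"turn": [0,0,0],"fingers": 1}
    - {"dp": [-0.03,0,0],"turn": [0,0,0],"fingers": 1}
    - {"dp": [0,0,0],"turn": [0,0,0],"fingers": 1}

```text
clock: 5.37
eef_pos: [529.0, -69.7, 56.5]
tcp_rot: [3.141, -0.005, -3.087]
contact_force: [-11.5, -0.9, 7.8]
opening: 0.0
grasp_force: 6.0
```

Emit:
play_rows:
  rows:
    - {"dp": [-0.04,0,0],"turn": [0,0,0],"fingers": 1}
    - {"dp": [-0.03,0,0],"turn": [0,0,0],"fingers": 1}
    - {"dp": [0,0,0],"turn": [0,0,0],"fingers": 1}

```text
clock: 5.62
eef_pos: [528.9, -69.5, 56.0]
tcp_rot: [3.141, -0.01, -3.086]
contact_force: [-20.5, -2.3, 12.8]
opening: -0.006
grasp_force: 10.2
```

Emit:
play_rows:
  rows:
    - {"dp": [0.3,0,0],"turn": [0,0,0],"fingers": 1}
    - {"dp": [0.7,0,0],"turn": [0,0,0],"fingers": 1}
    - {"dp": [0,0,-0.8],"turn": [0,0,0],"fingers": 1}
    - {"dp": [0,0,-0.9],"turn": [0,0,0],"fingers": 1}
    - {"dp": [0,0,-0.9],"turn": [0,0,0],"fingers": 1}

```text
clock: 6.03
eef_pos: [494.4, -71.7, 162.0]
tcp_rot: [3.142, 0.001, -3.087]
contact_force: [1.0, 0.6, -0.2]
opening: -0.001
grasp_force: 0.0
```

Emit:
play_rows:
  rows:
    - {"dp": [0,0,-0.7],"turn": [0,0,1],"fingers": 1}
    - {"dp": [0,0,0],"turn": [0,0,1],"fingers": 1}
    - {"dp": [0,0,0],"turn": [0,0,1],"fingers": 1}
    - {"dp": [0,0,0],"turn": [0,0,1],"fingers": 1}
    - {"dp": [0,0,0],"turn": [0,0,1],"fingers": 1}

```text
clock: 6.45
eef_pos: [495.7, -71.8, 189.7]
tcp_rot: [3.14, 0.003, 2.668]
contact_force: [-0.2, -0.7, 0.4]
opening: 0.003
grasp_force: 0.0
```

Emit:
play_rows:
  rows:
    - {"dp": [0,0,0],"turn": [0,0,1],"fingers": 1}
    - {"dp": [0,0,0],"turn": [0,0,1],"fingers": 1}
    - {"dp": [0,0,0],"turn": [0,0,1],"fingers": 1}
    - {"dp": [0,0,0],"turn": [0,0,1],"fingers": 1}
    - {"dp": [0,0,0],"turn": [0,0,1],"fingers": 1}

```text
clock: 6.87
eef_pos: [495.5, -71.8, 189.3]
tcp_rot: [3.139, 0.002, 2.144]
contact_force: [-0.2, -0.2, 0.2]
opening: -0.0
grasp_force: 0.0
```

Emit:
play_rows:
  rows:
    - {"dp": [0,0,0],"turn": [0,0,1],"fingers": 1}
    - {"dp": [0,0,0],"turn": [0,0,1],"fingers": 1}
    - {"dp": [0,0,0],"turn": [0,0,1],"fingers": 1}
    - {"dp": [0,0,0],"turn": [0,0,1],"fingers": 1}
    - {"dp": [0,0,0],"turn": [0,0,1],"fingers": 1}

```text
clock: 7.28
eef_pos: [495.5, -71.8, 189.3]
tcp_rot: [3.139, 0.0, 1.62]
contact_force: [-0.1, 0.2, -0.1]
opening: -0.002
grasp_force: 0.0
```

```bash
python3 - <<'E'
from h import *
to(550,-281,190)
d=snap('scene','s2'); e=snap('top','t2')
s=r.sense()['eef_pos']
u,v=map(int,proj(d,s));print(u,v,proj(d,s),[proj(d,s+np.array([0,0,h])) for h in(40,50)])
a=cv2.resize(d['pixels'][v-60:v+15,u-30:u+30][:,:,::-1],(400,500),interpolation=3)
b=cv2.resize(e['pixels'][100:225,230:330][:,:,::-1],(400,500),interpolation=3)
cv2.imwrite('pics/c3.png',np.hstack([a,b]))
E
```

```text
clock 7.28 pos [495.5 -71.8 189.3] rot [1.7983e+02 2.0000e-02 9.2840e+01] F [-0.1  0.2 -0.1] units [-5.29  1.1  -0.01]
250 147 [250.79276097221245, 147.17638185259904] [[250.48144995102263, 135.9401714152032], [250.40212321528884, 133.07701580763813]]
```

View pics/c3.png

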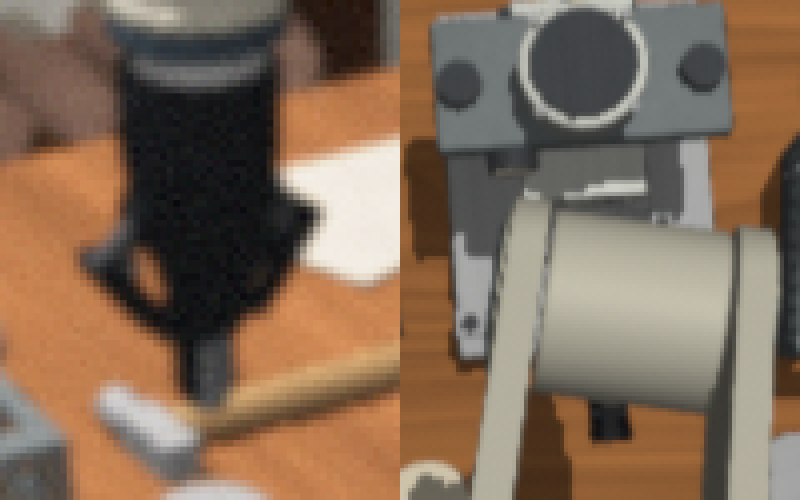

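The fingers are narrow (about 26 mm) up to about 37 mm from the tip, about 50 mm wide at 45 mm, and the 112 mm elbows sit about 83 mm up, so they fit the window's 80 mm side. The top view shows the die under the head at (585,190).

Emit:
play_rows:
  rows:
    - {"dp": [-0.88,0.1,0],"turn": [0,0,0],"fingers": 1}
    - {"dp": [-0.88,0.1,0],"turn": [0,0,0],"fingers": 1}
    - {"dp": [-0.88,0.1,0],"turn": [0,0,0],"fingers": 1}
    - {"dp": [-0.88,0.3,0],"turn": [0,0,0],"fingers": 1}
    - {"dp": [-0.88,0.3,0],"turn": [0,0,0],"fingers": 1}

```text
clock: 7.8
eef_pos: [540.6, -247.5, 189.3]
tcp_rot: [3.14, 0.001, 1.63]
contact_force: [0.1, 0.3, 0.2]
opening: -0.002
grasp_force: 0.0
```

Emit:
play_rows:
  rows:
    - {"dp": [-0.88,0.2,0],"turn": [0,0,0],"fingers": 1}
    - {"dp": [0,0,0],"turn": [0,0,0.87],"fingers": 1}
    - {"dp": [0,0,0],"turn": [0,0,0],"fingers": 1}
    - {"dp": [0,0,0],"turn": [0,0,0],"fingers": 1}

```text
clock: 8.13
eef_pos: [549.7, -280.2, 188.6]
tcp_rot: [3.141, -0.0, 1.538]
contact_force: [-0.4, 0.4, 0.1]
opening: -0.002
grasp_force: 0.0
```

```bash
python3 - <<'E'
from h import *
to(550,-281,120)
d=snap('scene','s3')
s=r.sense()['eef_pos']
print([np.round(proj(d,(550,-281,h))) for h in(105,88)], np.round(proj(d,(494,-72,65))))
a=cv2.resize(d['pixels'][105:225,165:325][:,:,::-1],(800,600),interpolation=3)
cv2.imwrite('pics/c4.png',a)
E
```

```text
clock 8.13 pos [ 549.7 -280.2  188.6] rot [ 1.7999e+02 -2.0000e-02  8.8140e+01] F [-0.4  0.4  0.1] units [-0.02  0.01  1.72]
[array([209., 149.]), array([209., 153.])] [252. 180.]
```

View pics/c4.png

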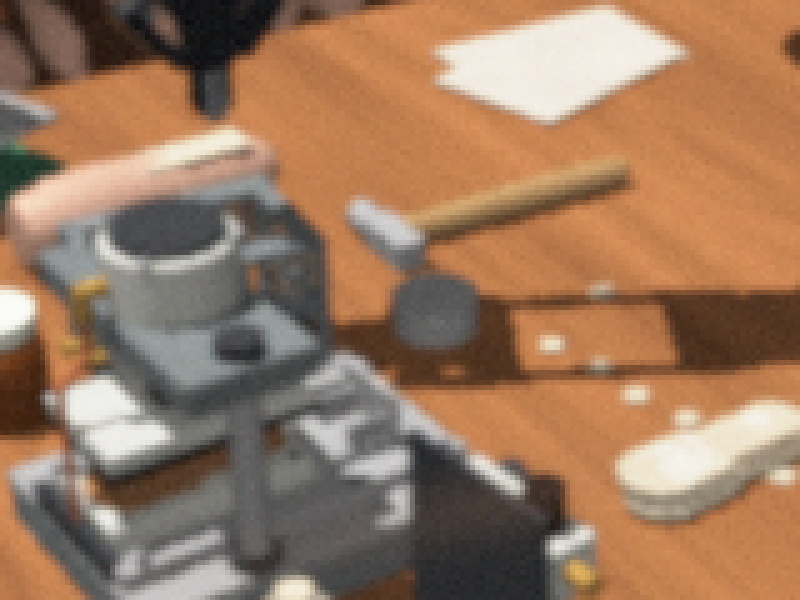

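The pallet is home, with its tab at (395,505) and the die under the head. The fingertips at (210,100) are over the window, and the press half hides the guard. Descending.

Emit:
play_rows:
  rows:
    - {"dp": [0,0,0.5],"turn": [0,0,0],"fingers": 1}
    - {"dp": [0,0,0.5],"turn": [0,0,0],"fingers": 1}
    - {"dp": [0,0,0.5],"turn": [0,0,0],"fingers": 1}
    - {"dp": [0,0,0.3],"turn": [0,0,0],"fingers": 1}
    - {"dp": [0,0,0.2],"turn": [0,0,0],"fingers": 1}

```text
clock: 8.6
eef_pos: [549.1, -278.9, 107.6]
tcp_rot: [-3.14, -0.001, 1.538]
contact_force: [-0.8, 0.5, 0.5]
opening: -0.001
grasp_force: 0.0
```

Emit:
play_rows:
  rows:
    - {"dp": [0,0,0.1],"turn": [0,0,0],"fingers": 1}
    - {"dp": [0,0,0.1],"turn": [0,0,0],"fingers": 1}
    - {"dp": [0,0,0.1],"turn": [0,0,0],"fingers": 1}
    - {"dp": [0,0,0.1],"turn": [0,0,0],"fingers": 1}
    - {"dp": [0,0,0.1],"turn": [0,0,0],"fingers": 1}

```text
clock: 9.02
eef_pos: [550.1, -280.4, 89.2]
tcp_rot: [3.141, 0.0, 1.535]
contact_force: [-0.9, 0.2, 1.0]
opening: -0.002
grasp_force: 0.0
```

Emit:
play_rows:
  rows:
    - {"dp": [0,0,0.1],"turn": [0,0,0],"fingers": 1}
    - {"dp": [0,0,0.1],"turn": [0,0,0],"fingers": 1}
    - {"dp": [0,0,0.1],"turn": [0,0,0],"fingers": 1}
    - {"dp": [0,0,0.1],"turn": [0,0,0],"fingers": 1}
    - {"dp": [0,0,0.1],"turn": [0,0,0],"fingers": 1}

```text
clock: 9.43
eef_pos: [549.3, -280.3, 68.9]
tcp_rot: [-3.141, 0.0, 1.535]
contact_force: [-2.6, 0.6, 5.2]
opening: 0.0
grasp_force: 2.7
```

Emit:
play_rows:
  rows:
    - {"dp": [0,0,0.08],"turn": [0,0,0],"fingers": 1}
    - {"dp": [0,0,0.04],"turn": [0,0,0],"fingers": 1}
    - {"dp": [0,0,0.03],"turn": [0,0,0],"fingers": 1}
    - {"dp": [0,0,0],"turn": [0,0,0],"fingers": 1}

```text
clock: 9.77
eef_pos: [549.9, -280.3, 62.8]
tcp_rot: [3.141, 0.0, 1.535]
contact_force: [0.3, -0.3, 1.5]
opening: -0.0
grasp_force: 0.9
```

Emit:
play_rows:
  rows:
    - {"dp": [0,0,0.04],"turn": [0,0,0],"fingers": 1}
    - {"dp": [0,0,0.04],"turn": [0,0,0],"fingers": 1}
    - {"dp": [0,0,0.03],"turn": [0,0,0],"fingers": 1}
    - {"dp": [0,0,0],"turn": [0,0,0],"fingers": 1}

```text
clock: 10.1
eef_pos: [550.5, -280.5, 61.0]
tcp_rot: [3.14, 0.001, 1.535]
contact_force: [-7.0, 2.8, 26.9]
opening: -0.001
grasp_force: 13.5
```

Emit:
play_rows:
  rows:
    - {"dp": [0,0,0.03],"turn": [0,0,0],"fingers": 1}
    - {"dp": [0,0,0.03],"turn": [0,0,0],"fingers": 1}
    - {"dp": [0,0,0],"turn": [0,0,0],"fingers": 1}

```text
clock: 10.35
eef_pos: [550.8, -280.6, 60.4]
tcp_rot: [3.139, 0.001, 1.535]
contact_force: [-12.1, 5.9, 44.6]
opening: 0.005
grasp_force: 22.8
```

The lever is hard on its stop at z ≈ 61 mm (60 was expected). Retracting straight up and clear.

Emit:
play_rows:
  rows:
    - {"dp": [0,0,-0.15],"turn": [0,0,0],"fingers": 1}
    - {"dp": [0,0,-0.4],"turn": [0,0,0],"fingers": 1}
    - {"dp": [0,0,-0.8],"turn": [0,0,0],"fingers": 1}
    - {"dp": [0,0,-0.9],"turn": [0,0,0],"fingers": 1}
    - {"dp": [0,0,-0.9],"turn": [0,0,0],"fingers": 1}

```text
clock: 10.77
eef_pos: [549.1, -279.7, 182.7]
tcp_rot: [-3.14, -0.001, 1.535]
contact_force: [-0.1, -0.6, -0.0]
opening: -0.0
grasp_force: 0.0
```

Emit:
play_rows:
  rows:
    - {"dp": [0,-0.6,-0.4],"turn": [0,0,0],"fingers": 1}
    - {"dp": [-0.5,-0.7,0],"turn": [0,0,0],"fingers": 1}
    - {"dp": [-0.8,-0.6,0],"turn": [0,0,0],"fingers": 1}
    - {"dp": [-0.9,-0.6,0],"turn": [0,0,0],"fingers": 1}
    - {"dp": [-0.9,-0.6,0],"turn": [0,0,0],"fingers": 1}

```text
clock: 11.18
eef_pos: [422.1, -397.7, 198.3]
tcp_rot: [3.141, 0.0, 1.536]
contact_force: [1.4, -0.9, -0.1]
opening: -0.0
grasp_force: 0.0
```

Emit:
play_rows:
  rows:
    - {"dp": [-0.9,-0.4,0],"turn": [0,0,0],"fingers": 1}
    - {"dp": [-0.9,-0.4,0],"turn": [0,0,0],"fingers": 1}
    - {"dp": [-0.9,-0.4,0],"turn": [0,0,0],"fingers": 1}
    - {"dp": [0,0,0],"turn": [0,0,0],"fingers": 1}
    - {"dp": [0,0,0],"turn": [0,0,0],"fingers": 1}

```text
clock: 11.6
eef_pos: [370.1, -504.8, 197.6]
tcp_rot: [3.142, -0.0, 1.531]
contact_force: [0.4, 0.4, 0.2]
opening: -0.003
grasp_force: 0.0
```

```bash
python3 - <<'E'
from h import *
to(550,-281,120)
d=snap('scene','s4'); e=snap('top','t4')
a=cv2.resize(d['pixels'][130:230,165:245][:,:,::-1],(400,500),interpolation=3)
b=cv2.resize(e['pixels'][100:225,280:380][:,:,::-1],(400,500),interpolation=3)
b=cv2.resize(e['pixels'][95:220,230:380][:,:,::-1],(400,333),interpolation=3); b=cv2.copyMakeBorder(b,0,167,0,0,0)
cv2.imwrite('pics/c5.png',np.hstack([a,b]))
E
```

```text
clock 11.6 pos [ 370.1 -504.8  197.6] rot [ 1.800e+02 -1.000e-02  8.774e+01] F [0.4 0.4 0.2] units [5.77 4.27 1.94]
```

View pics/c5.png

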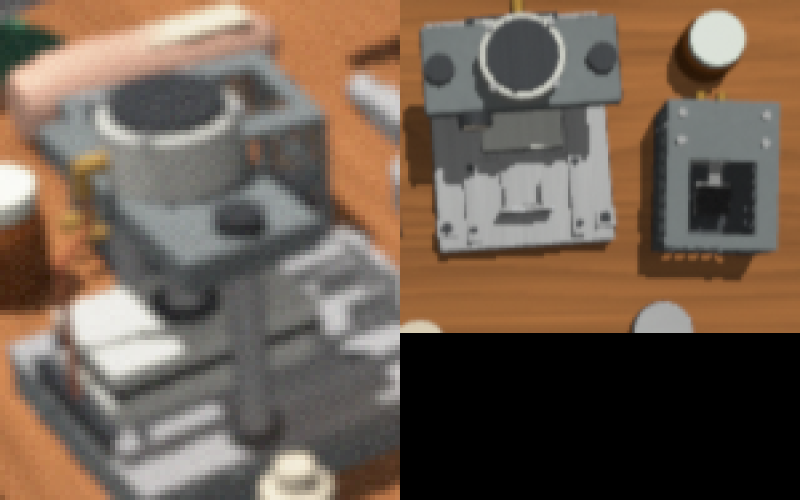

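The head is closed on the sole (left, die and head touching at (190,360)). In the top view the tab edge is at (523,214) and the pad at (713,203) has dropped inside the window. Last check: the tab position.

```bash
python3 - <<'E'
from h import *
e=np.load('pics/t4.npz'); print(onz(e,230+123/2.667,95+213/2.667,82).round(1),'expected ~[539,-72]')
r.sign_off()
E
```

```text
[537.1 -68.9  82. ] expected ~[539,-72]
the job is handed in; nothing more can be done
```

I pushed the pallet home against its stop and pressed the lever fully down. The head closed on the sole, the guard showed no sign of contact, and I handed the job in at about 12 s.

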